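# Put the paints away

### The arm

A 7-joint arm with a two-finger parallel gripper is mounted at the origin on the work surface. World frame = base frame: x ahead of the robot, y to its left, z up, the work surface at z = 0. Lengths are in m, angles in rad, forces in N, time in s.
With the tool pointing down it reaches from about 0.425 to 0.925 m from the base axis. Payload 6.8 kg.
Tool frame: the origin (TCP) lies midway between the tips of the shut fingers; the grasp point (between the pads) lies r.grip_point_offset behind it (r.grip_point_offset is the distance from the TCP to the grasp point, in m); z points along the fingers, y is the line along which they close (so a half turn about z gives the same grasp; the last joint's range is limited). The gripper opens to 85 mm and grips with 20 to 120 N. Pads are 22 mm wide; open, the fingers measure 114 mm over their backs; the gripper's body (76 mm by 85 mm) begins 54 mm behind the grasp point. The pads swing forward as they close: fully open they stand 13 mm farther back than shut.
Start: joints at [-1.271, 0.477, 0.022, 1.555, -0.011, 1.109, -0.083], TCP at [0.268, 0.62, 0.231] pointing down, gripper open.
Joint ranges: [-2.96, 2.96], [-0.34, 2.1], [-1.41, 1.46], [0.24, 2.44], [-1.37, 4.51], [0.17, 1.92], [-2.96, 2.96]. Speed limits (rad/s): [2.39, 2.39, 3.14, 3.14, 3.14, 3.14, 3.14].

### API

Orientations are given as a unit quaternion [w, x, y, z].
In Python, from rig import r, vision gives the robot as it stands. The module is installed in compiled form; this text tells all that it offers.
- The arm moves only by the tool drive_tool, never from a script. Its arguments are lists of equal length, an entry for each row: "linear": the shift along the world's x, y, z in m, a list of three; "delta_rot": the turn, a rotation vector about the world's x, y, z in degrees, a list of three. A call has 1 to 10 rows; each row is the pose to reach, as a shift and turn from the pose commanded when the call began; what a row does not reach only later rows make up. A row lasts 1/12 s, in which the tool goes at most 41.7 mm and 7.16 degrees, less where a joint would pass 70% of its speed; a pose out of reach is approached as far as the arm can. A call with a gripper value outside its range is refused whole. "claw" is the opening, from 0 (shut) to 1 (fully open), set as the call begins (left out, the last holds). The fingers move at their own pace and stop on an object; the grip force is fixed at half the most. Time passes only in rows, so rows that repeat a pose let the fingers close. It gives the time, the measured TCP pose, the force, the opening and the grip force at its end, in the units of the state.
- r.get_obs(): the state, without advancing time (a new reading comes with each control period).
- vision.camera(name): name is "side" or "top"; returns the picture (420x560x3 uint8, red, green, blue); there is no depth.
- vision.get_calibration(name): a dict with "fx", "fy", "cx", "cy" (pixels), "xyz" and "attitude" of the camera in the world. Camera axes: x right, y down, z forward; pixel columns grow to the right and rows downward; lengths in m; the calibration is good to about 2 mm. A picture is of the moment at which its call begins. get_calibration takes no time and is no camera call.
- r.hand_in(): hands the job in; it is judged then, once.
The state is a dict: "clock": time; "q": joint angles; "qd": joint speeds; "effort": joint torques, N m; "eef_pos": TCP position; "tcp_rot": TCP orientation; "contact_force": force on the tool from outside, world axes, zero at the start; "moment": the same for the moment, N m; "width": finger opening in m; "grip_force": force on a finger pad.
Only numpy, scipy, OpenCV 4.12 (cv2) and the standard library are available. Lean on these libraries where they do the work, as an engineer would, in place of code of your own. Each camera call takes 0.05 s, during which the arm holds its last target. There are 200 camera calls.

### The job

Put the painting things away: draw the caddy's red sprung stop right out until it catches at its end, then stand every paint jar on the desk upright in the caddy's channel, and once all are in, free the stop again so that it springs in and presses on the row of jars. The brush case goes flat into the open drawer, and the drawer fully shut with it inside (before or after the jars); leave the brush pot, bottle and mug where they are.

Things in the scene. Friction and masses are not known exactly. Their poses are not given: they have to be found in the camera images.
- caddy: Oak paint caddy, fixed: a straight open-topped channel for one row of upright jars, 328 x 77 x 34 mm outside; inside 314 long (its x) by 63 wide (y), walls 7, floor top at z = 8 mm. Origin: centre of its underside; x runs from the end near the robot (-x) to the fixed far end wall, whose inner face is at x = +157 mm; z up.
- stop (a joint): Travel (m) of the red sprung stop across the channel, 14 mm thick, sliding along it. 0 = home (jar-side face at caddy x = +19 mm); grows as it is drawn towards the caddy's -x end; 0.158 = end of travel (face at x = -139 mm: 296 mm for jars). A spring (to 12 N) pulls it home; in the last 15 mm a catch holds it out; pushing it back 20 mm with 5 N frees it and it springs at the jars.
- stop_tab (a point): Centre of the top of the red stop's pull tab, which stands up out of the channel: 14 mm thick along the slide, 30 mm wide across it, reaching from 58 to 106 mm above the desk. Axes as the caddy's.
- jar1: Paint jar with blue paint, paper label and white screw lid: plain upright cylinder 54 mm across, 70 mm tall, about 160 g, thick glass base, standing loose on the desk; may be absent. Origin: centre of its underside, z along its axis.
- jar2: Paint jar with black paint, paper label and grey screw lid: plain upright cylinder 54 mm across, 70 mm tall, about 160 g, thick glass base, standing loose on the desk; may be absent. Origin: centre of its underside, z along its axis.
- jar3: Paint jar with ochre paint, paper label and white screw lid: plain upright cylinder 50 mm across, 70 mm tall, about 140 g, thick glass base, standing loose on the desk; may be absent. Origin: centre of its underside, z along its axis.
- jar4: Paint jar with dark green paint, paper label and white screw lid: plain upright cylinder 50 mm across, 70 mm tall, about 140 g, thick glass base, standing loose on the desk; may be absent. Origin: centre of its underside, z along its axis.
- jar5: Paint jar with red paint, paper label and white screw lid: plain upright cylinder 50 mm across, 70 mm tall, about 140 g, thick glass base, standing loose on the desk; may be absent. Origin: centre of its underside, z along its axis.
- case: Flat aluminium brush case, 130 (its x) x 50 (y) x 30 mm (z), about 160 g, lying loose. Origin: centre of its underside.
- unit_drawer0 (a joint): Opening (m) of the drawer in the small wooden drawer unit (260 deep x 210 wide x 85 mm tall, front towards the robot); 0 = shut, at most 0.18; it slides out towards the robot and stays where left.
- unit_drawer0_handle (a point): Middle of the drawer's brass bar handle, 47 mm above the desk, a bar 105 mm long across the front and 35 mm out from it; axes: x points into the unit (the way the drawer shuts), y along the bar, z up.
- drawer_floor (a point): Point on the drawer's inner floor, 22 mm above the desk, midway across and 62 mm behind the inner front face, moving with the drawer; axes as the handle's. Inside, the drawer is 215 long (x) x 168 wide (y), sides 41 mm deep; the unit's top (85 mm high) covers whatever lies beyond about x = opening - 68 mm from this point.
- brush_pot: Terracotta pot, 72 mm across and 100 mm tall, with brushes standing up to 0.23 m; bystander. Origin: centre of its underside.
- thinner: Amber bottle, 60 mm across, 150 mm tall; bystander. Origin: centre of its underside.
- mug: White mug, 76 mm across, 85 mm tall; bystander. Origin: centre of its underside.
Not all that is in view belongs to the job. Leave any brown look-alike of the jar5 alone.

How it is judged:
By the outcome, as a careful person would: the job done as asked, in the order asked, and still so for the second after the job is handed in, with the robot touching nothing.
Of jar1, jar2, jar3, jar4, jar5 only 3 to 5 are there at a start; the rules pass over those that are not, and their reading is None.
At some moment in a run one of jar1, jar2, jar3, jar4, jar5, case may be knocked a few centimetres aside while the robot is not near it.
It also fails if it takes over 210 s, if anything falls off the work surface, if the arm or the gripper's body presses on something with over 40 N, if the wrist force passes 120 N, or if a joint passes its speed limit or range.

## Working session

There is one attempt and no reset: what is moved stays moved. The work goes in short steps, Python scripts to look and compute and a tool call to move; the robot and the scene stay as the last step left them, time stands still between calls to the robot, and variables do not carry over. Pictures are saved under pics/ and viewed, at most 14 in all, crops included, and the job is handed in when it is done.

Besides the shell and the picture viewer there is one more tool, called after "Emit:" as name(argument=value, ...) on one line, values as JSON. drive_tool: Moves the arm, as the interface text tells. Its arguments: {"type":"object","properties":{"linear":{"type":"array","items":{"type":"array","items":{"type":"number"}}},"delta_rot":{"type":"array","items":{"type":"array","items":{"type":"number"}}},"claw":{"type":"number"}},"required":["linear","delta_rot"]}

```bash
mkdir -p pics; python3 - <<'E'
from rig import r, vision
import cv2
for n in("top","side"):
    im=vision.camera(n); cv2.imwrite(f"pics/{n}0.png",cv2.resize(im[:,:,::-1],(800,600),interpolation=cv2.INTER_CUBIC)); cv2.imwrite(f"pics/{n}0raw.png",im[:,:,::-1])
    print(n,vision.get_calibration(n))
o=r.get_obs();print({k:o[k] for k in("clock","eef_pos","tcp_rot","contact_force","width")},r.grip_point_offset)
E
```

```text
top {'fx': 459.18062430831077, 'fy': 459.18062430831077, 'cx': 274.1073617228277, 'cy': 210.3153206633637, 'xyz': array([0.46774969, 0.00289219, 1.02423078]), 'attitude': array([-0.03633252,  0.70687395, -0.70550751,  0.0356135 ])}
side {'fx': 531.5450020444878, 'fy': 531.5450020444878, 'cx': 274.2461234905595, 'cy': 199.60570183815219, 'xyz': array([ 0.12479692, -0.79381231,  1.07751669]), 'attitude': array([-0.35413342,  0.89594205, -0.25228291,  0.09072317])}
{'clock': 0.1, 'eef_pos': array([0.26747265, 0.61915585, 0.23043013]), 'tcp_rot': array([-1.30005903e-04,  2.02504942e-01,  9.79280891e-01, -8.17123632e-04]), 'contact_force': array([ 0.55859045, -0.68499794,  0.71634302]), 'width': 0.08524920008833155} 0.0187
```

View pics/top0.png

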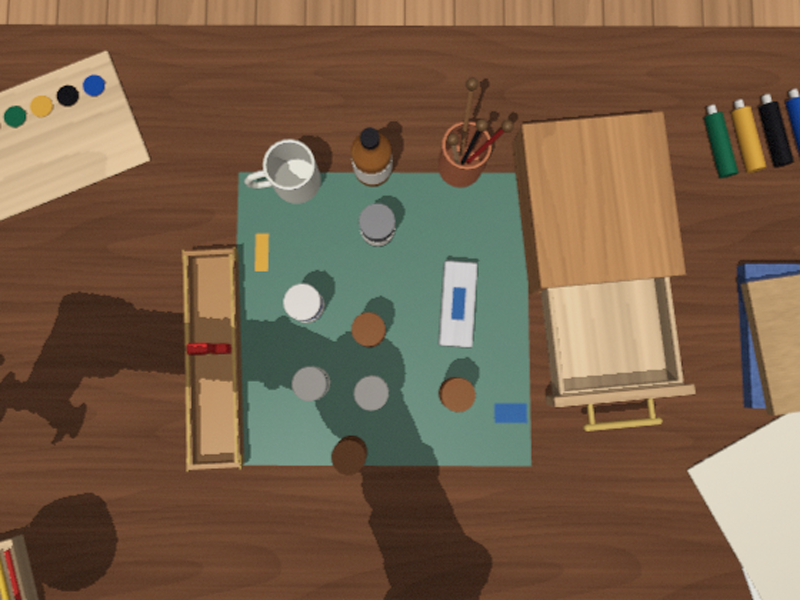

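View pics/side0.png

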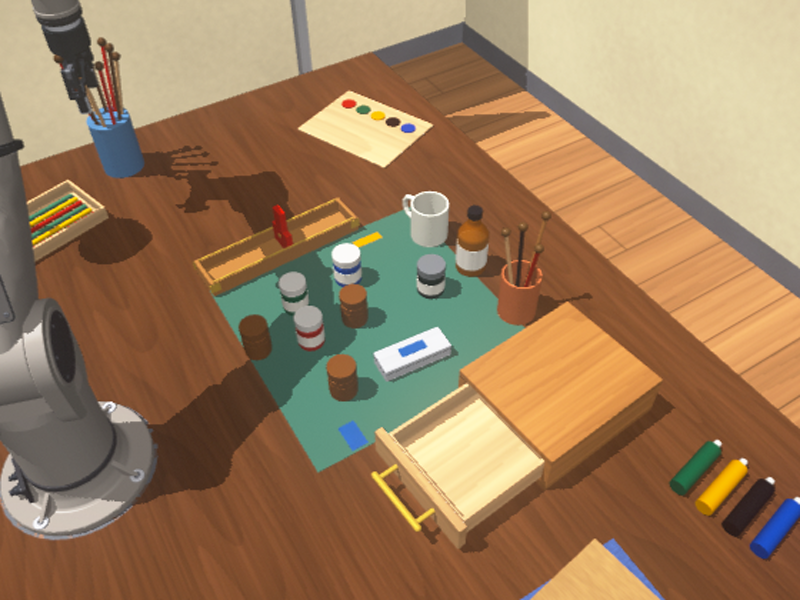

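Top view: 4 jars have a pale or grey lid, at (303,302), (377,223), (311,383) and (371,392). Three all-brown look-alikes stand at (368,328), (458,394) and (349,455). The caddy is at (212,358) with its red stop at (208,349), the case at (459,303) and the drawer handle at (623,415). The side view shows label colours at (346,265) blue, (431,277) black, (294,293) green and (310,328) red. No ochre jar is visible, so I'll confirm with an enlarged crop.

```bash
cat > h.py <<'E'
import numpy as np, cv2
from scipy.spatial.transform import Rotation as R
from rig import r, vision
def px2w(n,uv,z):
    c=vision.get_calibration(n); q=c["attitude"]; M=R.from_quat([q[1],q[2],q[3],q[0]]).as_matrix()
    uv=np.atleast_2d(uv).astype(float)
    d=np.c_[(uv[:,0]-c["cx"])/c["fx"],(uv[:,1]-c["cy"])/c["fy"],np.ones(len(uv))]@M.T
    return c["xyz"]+d*((z-c["xyz"][2])/d[:,2])[:,None]
def w2px(n,P):
    c=vision.get_calibration(n); q=c["attitude"]; M=R.from_quat([q[1],q[2],q[3],q[0]]).as_matrix()
    p=(np.atleast_2d(P)-c["xyz"])@M
    return np.c_[p[:,0]/p[:,2]*c["fx"]+c["cx"],p[:,1]/p[:,2]*c["fy"]+c["cy"]]
def snap(n,name):
    im=vision.camera(n)[:,:,::-1].copy(); cv2.imwrite(f"pics/{name}.png",im); return im
def crop(im,x0,y0,x1,y1,s,name): cv2.imwrite(f"pics/{name}.png",cv2.resize(im[y0:y1,x0:x1],None,fx=s,fy=s,interpolation=cv2.INTER_CUBIC))
def st():
    o=r.get_obs(); m=R.from_quat(np.roll(o["tcp_rot"],-1)).as_matrix()
    print("t %.2f"%o["clock"],"tcp",o["eef_pos"].round(4),"yawY %.1f"%np.degrees(np.arctan2(m[1,1],m[0,1])),"zax",m[:,2].round(3),"F",o["contact_force"].round(1),"w %.4f g %.1f"%(o["width"],o["grip_force"]))
E
python3 - <<'E'
from h import *
import os
a=cv2.imread("pics/side0raw.png");crop(a,130,130,325,290,4,"sidecrop")
t=cv2.imread("pics/top0raw.png");crop(t,120,110,350,340,2.6,"topcrop")
k=.7
f=lambda n,l,z:print(n,px2w("top",np.array(l)*k,z).round(3).tolist())
f("lids 1,2,4,5",[(303,300),(377,220),(311,382),(371,391)],.07)
f("browns",[(368,328),(458,394),(349,454)],.07)
f("caddy corners top NL FL FR NR",[(187,469),(184,251),(235,248),(240,467)],.034)
f("tab",[(208,348)],.106)
f("case corners",[(446,262),(477,264),(471,347),(440,344)],.03)
f("handle ends",[(587,429),(661,423)],.047)
f("drawer inner front corners",[(562,388),(678,379)],.063)
f("unit top corners",[(523,124),(663,112),(684,274),(541,287)],.085)
f("mug,bottle,pot",[(291,165)],.085)
st()
E
```

```text
lids 1,2,4,5 [[0.566, 0.134, 0.07], [0.685, 0.026, 0.07], [0.447, 0.12, 0.07], [0.434, 0.033, 0.07]]
browns [[0.525, 0.038, 0.07], [0.43, -0.092, 0.07], [0.345, 0.064, 0.07]]
caddy corners top NL FL FR NR [[0.318, 0.306, 0.034], [0.644, 0.322, 0.034], [0.649, 0.244, 0.034], [0.321, 0.228, 0.034]]
tab [[0.494, 0.26, 0.106]]
case corners [[0.629, -0.079, 0.03], [0.626, -0.127, 0.03], [0.499, -0.116, 0.03], [0.503, -0.069, 0.03]]
handle ends [[0.378, -0.283, 0.047], [0.387, -0.392, 0.047]]
drawer inner front corners [[0.439, -0.244, 0.063], [0.452, -0.413, 0.063]]
unit top corners [[0.826, -0.19, 0.085], [0.845, -0.398, 0.085], [0.603, -0.418, 0.085], [0.584, -0.211, 0.085]]
mug,bottle,pot [[0.764, 0.152, 0.085]]
t 0.10 tcp [0.2675 0.6192 0.2304] yawY 66.6 zax [-0.001 -0.002 -1.   ] F [ 0.6 -0.7  0.7] w 0.0852 g 0.0
```

View pics/sidecrop.png

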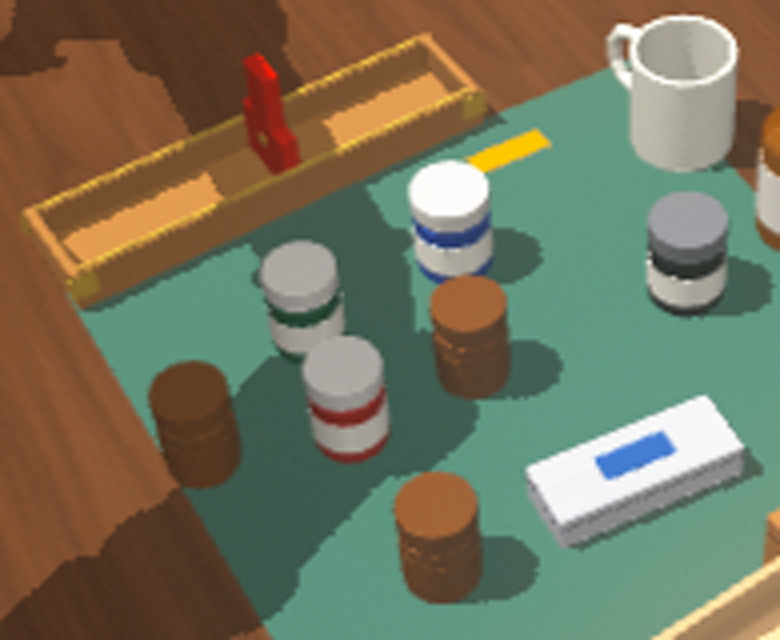

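View pics/topcrop.png

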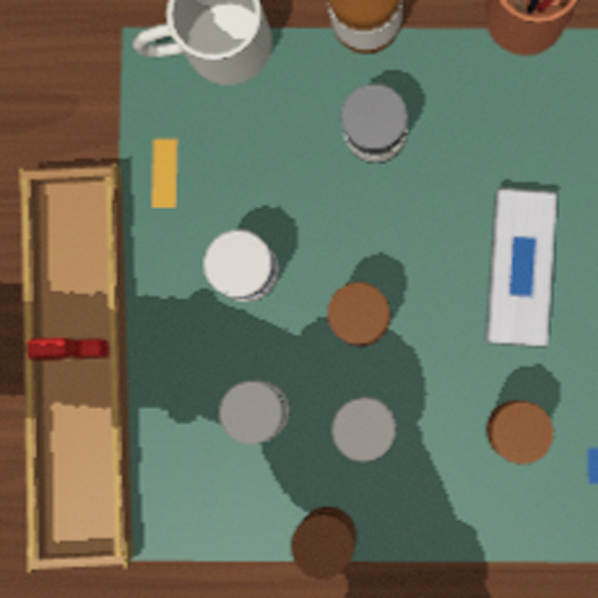

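Confirmed in the crops: jar1 (blue), jar2 (black, grey lid), jar4 (green) and jar5 (red) are present. jar3 (ochre) is absent, and the three objects with brown lid and body are look-alikes to leave alone. I'll refine the positions using both cameras.

```bash
cat >> h.py <<'E'
def lids(im,guess,n="top",rad=0.027,z=0.07):
    "refine lid centre: grey/white low-saturation blob near the projected guess"
    hsv=cv2.cvtColor(im,cv2.COLOR_BGR2HSV); m=((hsv[...,1]<45)&(hsv[...,2]>85)).astype(np.uint8)
    out=[]
    for g in guess:
        u,v=w2px(n,[[g[0],g[1],z]])[0]; w=np.zeros_like(m); cv2.circle(w,(int(round(u)),int(round(v))),22,1,-1)
        c,l,s,ce=cv2.connectedComponentsWithStats(m&w); i=1+np.argmax(s[1:,4]); cn=cv2.findContours((l==i).astype(np.uint8),cv2.RETR_EXTERNAL,cv2.CHAIN_APPROX_NONE)[0][0]
        (cx,cy),rr=cv2.minEnclosingCircle(cn); out.append((px2w(n,(cx,cy),z)[0,:2].round(4).tolist(),px2w(n,ce[i],z)[0,:2].round(4).tolist(),round(rr,1)))
    return out
E
python3 - <<'E'
from h import *
t=cv2.imread("pics/top0raw.png")
for a in lids(t,[(.566,.134),(.685,.026),(.447,.12),(.434,.033)]):print(a)
s=lambda l:np.array(l)/4+[130,130]
f=lambda n,l,z:print(n,px2w("side",s(l),z)[:,:2].round(3).tolist())
f("lids s",[(449,190),(687,228),(300,273),(344,372)],.07)
f("caddy NL FL FR NR",[(25,213),(427,35),(485,98),(78,290)],.034)
f("tab top",[(259,62)],.106)
f("case",[(528,480),(708,397),(745,440),(565,526)],.03)
print("tab",px2w("top",(138.1,243.8),.106)); 
k=np.array([(375,500),(415,525),(380,435),(463,530),(543,460),(468,388),(660,382),(463,374)])*.7
print("side: handle ends",px2w("side",np.array([(375,474),(419,526)])*.7,.047)[:,:2].round(3).tolist(),"unit near top corners",px2w("side",np.array([(462,377),(545,460)])*.7,.085)[:,:2].round(3).tolist())
E
```

```text
([0.5625, 0.1326], [0.5622, 0.1333], 15.0)
([0.6786, 0.0253], [0.6802, 0.0263], 15.2)
([0.4444, 0.1207], [0.4455, 0.1212], 13.8)
([0.4322, 0.0339], [0.4321, 0.0339], 12.8)
lids s [[0.563, 0.131], [0.679, 0.016], [0.444, 0.115], [0.43, 0.024]]
caddy NL FL FR NR [[0.318, 0.3], [0.644, 0.318], [0.647, 0.234], [0.322, 0.213]]
tab top [[0.496, 0.278]]
case [[0.499, -0.082], [0.63, -0.085], [0.631, -0.126], [0.501, -0.124]]
tab [[0.49385173 0.27523037 0.106     ]]
side: handle ends [[0.383, -0.285], [0.395, -0.389]] unit near top corners [[0.579, -0.228], [0.597, -0.414]]
```

```bash
python3 - <<'E'
from h import *
print(px2w("side",np.array([(125,170)])*.7,0.0)); print(w2px("side",[[.2675,.619,.23],[.2675,.619,.0]])/.7)
E
```

```text
[[0.29618711 0.69925865 0.        ]]
[[ 91.58223557 104.43493648]
 [123.56062974 193.81913534]]
```

Emit:
drive_tool(linear=[[0.023,-0.0344,-0.003],[0.0455,-0.0688,-0.006],[0.068,-0.103,-0.009],[0.091,-0.1376,-0.012],[0.114,-0.172,-0.015],[0.1365,-0.2064,-0.018],[0.159,-0.241,-0.021],[0.182,-0.275,-0.024],[0.205,-0.31,-0.027],[0.2275,-0.344,-0.03]], delta_rot=[[0,0,3],[0,0,6],[0,0,9],[0,0,12],[0,0,15],[0,0,18],[0,0,21],[0,0,24],[0,0,26.3],[0,0,26.3]], claw=1)

```text
clock: 0.93
eef_pos: [0.4958, 0.2736, 0.201]
tcp_rot: [-0.0, -0.027, 1.0, -0.0]
contact_force: [0.5, -0.4, -0.4]
width: 0.0851
grip_force: 0.0
```

Emit:
drive_tool(linear=[[0,0,0],[0,0,-0.03],[0,0,-0.06],[0,0,-0.09],[0,0,-0.12],[0,0,-0.13],[0,0,-0.134],[0,0,-0.134]], delta_rot=[[0,0,0],[0,0,0],[0,0,0],[0,0,0],[0,0,0],[0,0,0],[0,0,0],[0,0,0]])

```text
clock: 1.6
eef_pos: [0.4949, 0.2757, 0.067]
tcp_rot: [-0.001, -0.026, 1.0, -0.0]
contact_force: [0.3, -0.5, 0.9]
width: 0.0853
grip_force: 0.0
```

Emit:
drive_tool(linear=[[0,0,0],[0,0,0],[0,0,0],[0,0,0],[0,0,0],[0,0,0]], delta_rot=[[0,0,0],[0,0,0],[0,0,0],[0,0,0],[0,0,0],[0,0,0]], claw=0)

```text
clock: 2.1
eef_pos: [0.4957, 0.2771, 0.0686]
tcp_rot: [0.001, -0.026, 1.0, 0.001]
contact_force: [-2.4, 1.6, 5.9]
width: 0.0295
grip_force: 59.6
```

Emit:
drive_tool(linear=[[-0.015,-0.0008,0],[-0.03,-0.0015,0],[-0.045,-0.0023,0],[-0.06,-0.003,0],[-0.075,-0.0038,0],[-0.09,-0.0046,0],[-0.105,-0.0053,0],[-0.12,-0.006,0],[-0.13,-0.0066,0],[-0.14,-0.007,0]], delta_rot=[[0,0,0],[0,0,0],[0,0,0],[0,0,0],[0,0,0],[0,0,0],[0,0,0],[0,0,0],[0,0,0],[0,0,0]])

```text
clock: 2.93
eef_pos: [0.3571, 0.2695, 0.0686]
tcp_rot: [0.002, -0.025, 1.0, 0.001]
contact_force: [4.1, -0.2, 5.1]
width: 0.029
grip_force: 64.2
```

Emit:
drive_tool(linear=[[-0.006,-0.0003,0],[-0.011,-0.0005,0],[-0.015,-0.0008,0],[-0.018,-0.0009,0],[-0.02,-0.001,0],[-0.021,-0.001,0],[-0.021,-0.001,0]], delta_rot=[[0,0,0],[0,0,0],[0,0,0],[0,0,0],[0,0,0],[0,0,0],[0,0,0]])

```text
clock: 3.52
eef_pos: [0.3377, 0.2684, 0.0686]
tcp_rot: [0.003, -0.025, 1.0, 0.001]
contact_force: [9.9, -1.6, 0.5]
width: 0.029
grip_force: 63.5
```

Emit:
drive_tool(linear=[[-0.002,0,0],[-0.003,0,0],[-0.003,0,0]], delta_rot=[[0,0,0],[0,0,0],[0,0,0]])

```text
clock: 3.77
eef_pos: [0.3375, 0.2685, 0.0687]
tcp_rot: [0.005, -0.024, 1.0, 0.002]
contact_force: [20.2, -2.5, -7.6]
width: 0.0294
grip_force: 62.3
```

Emit:
drive_tool(linear=[[0,0,0],[0,0,0],[0,0,0],[0,0,0.03],[0,0,0.06],[0,0,0.1]], delta_rot=[[0,0,0],[0,0,0],[0,0,0],[0,0,0],[0,0,0],[0,0,0]], claw=1)

```text
clock: 4.27
eef_pos: [0.3292, 0.2665, 0.1669]
tcp_rot: [-0.002, -0.026, 1.0, -0.002]
contact_force: [-0.0, 1.5, -0.4]
width: 0.0854
grip_force: 0.0
```

```bash
python3 - <<'E'
from h import *
im=snap("side","s1");t=snap("top","t1");st()
cv2.imwrite("pics/v1.png",cv2.resize(t,(800,600),interpolation=cv2.INTER_CUBIC))
for a in lids(t,[(.5635,.133),(.682,.025),(.4455,.12),(.433,.033)]):print(a)
for n,i in(("side",im),("top",t)):
    h=cv2.cvtColor(i,cv2.COLOR_BGR2HSV); m=(((h[...,0]<6)|(h[...,0]>174))&(h[...,1]>200)&(h[...,2]>70)).astype(np.uint8)
    c,l,s,ce=cv2.connectedComponentsWithStats(m); print(n,[(s[k].tolist(),ce[k].round(1).tolist()) for k in range(1,c) if s[k,4]>30])
    print(w2px(n,[[.495-.158,.267,.106],[.495-.158,.267,.058]]).round(1).tolist())
E
```

```text
t 4.37 tcp [0.3331 0.2703 0.1723] yawY 93.0 zax [ 0.006  0.007 -1.   ] F [ 0.7  0.3 -0.4] w 0.0852 g 0.0
([0.5625, 0.1326], [0.5624, 0.1333], 15.0)
([0.6785, 0.0246], [0.6801, 0.0263], 15.2)
([0.4442, 0.121], [0.4454, 0.1214], 14.0)
([0.4322, 0.0339], [0.432, 0.034], 12.8)
side [([240, 70, 9, 5, 34], [243.7, 72.2]), ([20, 141, 37, 22, 95], [37.9, 151.5]), ([138, 166, 16, 30, 219], [145.1, 180.4])]
[[142.1, 169.0], [145.6, 181.8]]
top [([137, 315, 26, 10, 101], [149.7, 318.1])]
[[139.7, 324.0], [146.5, 320.6]]
```

View pics/v1.png

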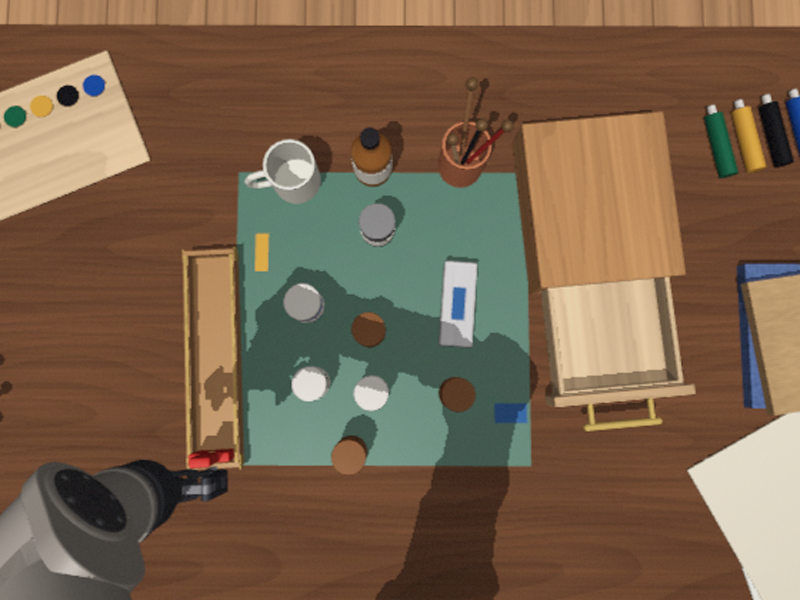

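The stop is caught at the near end (red tab at (210,459)); jars, case and bystanders are unchanged. Next is jar1.

Emit:
drive_tool(linear=[[0.035,-0.019,0],[0.07,-0.038,0],[0.105,-0.059,0],[0.14,-0.08,0],[0.175,-0.1,0],[0.21,-0.12,0],[0.2325,-0.134,0],[0.2325,-0.134,0],[0.2325,-0.134,-0.02]], delta_rot=[[0,0,0],[0,0,0],[0,0,0],[0,0,0],[0,0,0],[0,0,0],[0,0,0],[0,0,0],[0,0,0]], claw=1)

```text
clock: 5.12
eef_pos: [0.5667, 0.1329, 0.1495]
tcp_rot: [0.003, -0.024, 1.0, 0.001]
contact_force: [1.0, -0.3, 0.0]
width: 0.0854
grip_force: 0.0
```

```bash
python3 - <<'E'
from h import *
st();t=snap("top","t2");st();st()
print("bottle cap",px2w("top",np.array([(370,138)])*.7,.15),"body right/left/bottom edge",px2w("top",np.array([(352,160),(392,160),(372,185)])*.7,.1)[:,:2].round(3).tolist(), px2w("side",np.array([(475,213),(456,262),(488,265),(472,272)])*.7,0.0)[:,:2].round(3).tolist(),px2w("side",np.array([(475,213)])*.7,.15).round(3))
E
```

```text
t 5.12 tcp [0.5667 0.1329 0.1495] yawY 92.8 zax [ 0.005  0.002 -1.   ] F [ 1.  -0.3  0. ] w 0.0854 g 0.0
t 5.17 tcp [0.5624 0.1332 0.1439] yawY 92.9 zax [-0.003 -0.001 -1.   ] F [-1.8  0.4 -3.8] w 0.0858 g 0.0
t 5.17 tcp [0.5624 0.1332 0.1439] yawY 92.9 zax [-0.003 -0.001 -1.   ] F [-1.8  0.4 -3.8] w 0.0858 g 0.0
bottle cap [[0.78143498 0.03397949 0.15      ]] body right/left/bottom edge [[0.766, 0.062], [0.767, 0.004], [0.729, 0.033]] [[0.884, 0.157], [0.768, 0.058], [0.816, 0.018], [0.779, 0.019]] [[0.778 0.025 0.15 ]]
```

Emit:
drive_tool(linear=[[0,0,-0.03],[0,0,-0.06],[0,0,-0.09],[0,0,-0.105],[0,0,-0.113],[0,0,-0.113]], delta_rot=[[0,0,0],[0,0,0],[0,0,0],[0,0,0],[0,0,0],[0,0,0]])

```text
clock: 5.67
eef_pos: [0.5614, 0.134, 0.0325]
tcp_rot: [-0.002, -0.026, 1.0, -0.0]
contact_force: [-0.1, -0.2, 0.2]
width: 0.0853
grip_force: 0.0
```

Emit:
drive_tool(linear=[[0,0,0],[0,0,0],[0,0,0],[0,0,0],[0,0,0]], delta_rot=[[0,0,0],[0,0,0],[0,0,0],[0,0,0],[0,0,0]], claw=0)

```text
clock: 6.08
eef_pos: [0.565, 0.1342, 0.0362]
tcp_rot: [0.001, -0.026, 1.0, 0.001]
contact_force: [-0.9, 0.3, 5.8]
width: 0.0531
grip_force: 62.9
```

Emit:
drive_tool(linear=[[0,0,0.02],[0,0,0.05],[0,0,0.085],[0,0,0.12],[0,0,0.13],[0,0,0.13]], delta_rot=[[0,0,0],[0,0,0],[0,0,0],[0,0,0],[0,0,0],[0,0,0]])

```text
clock: 6.58
eef_pos: [0.566, 0.1343, 0.1683]
tcp_rot: [0.004, -0.025, 1.0, 0.001]
contact_force: [-0.3, 0.3, -1.4]
width: 0.0523
grip_force: 63.4
```

Emit:
drive_tool(linear=[[0.011,0.037,0],[0.022,0.074,0],[0.033,0.111,0],[0.0455,0.149,0],[0.0455,0.149,0],[0.0455,0.149,-0.03],[0.0455,0.149,-0.06],[0.0455,0.149,-0.085],[0.0455,0.149,-0.1],[0.0455,0.149,-0.1]], delta_rot=[[0,0,0],[0,0,0],[0,0,0],[0,0,0],[0,0,0],[0,0,0],[0,0,0],[0,0,0],[0,0,0],[0,0,0]])

```text
clock: 7.42
eef_pos: [0.605, 0.2806, 0.0582]
tcp_rot: [-0.005, -0.026, 1.0, -0.002]
contact_force: [-0.7, -0.6, -1.8]
width: 0.0525
grip_force: 63.7
```

Emit:
drive_tool(linear=[[0,0,-0.005],[0,0,-0.01],[0,0,-0.015],[0,0,-0.015],[0,0,-0.015]], delta_rot=[[0,0,0],[0,0,0],[0,0,0],[0,0,0],[0,0,0]])

```text
clock: 7.83
eef_pos: [0.6094, 0.2828, 0.0497]
tcp_rot: [0.0, -0.026, 1.0, 0.0]
contact_force: [-0.8, -0.3, -1.2]
width: 0.0524
grip_force: 63.7
```

Emit:
drive_tool(linear=[[0,0,-0.003],[0,0,-0.005],[0,0,-0.006],[0,0,-0.006]], delta_rot=[[0,0,0],[0,0,0],[0,0,0],[0,0,0]])

```text
clock: 8.17
eef_pos: [0.6095, 0.2828, 0.0443]
tcp_rot: [0.0, -0.026, 1.0, 0.0]
contact_force: [-2.3, -1.1, 4.1]
width: 0.0526
grip_force: 64.4
```

Emit:
drive_tool(linear=[[0,0,0],[0,0,0],[0,0,0],[0,0,0],[0,0,0.03],[0,0,0.065],[0,0,0.1],[0,0,0.12]], delta_rot=[[0,0,0],[0,0,0],[0,0,0],[0,0,0],[0,0,0],[0,0,0],[0,0,0],[0,0,0]], claw=1)

```text
clock: 8.83
eef_pos: [0.6108, 0.2832, 0.1674]
tcp_rot: [0.002, -0.025, 1.0, 0.001]
contact_force: [0.5, 0.1, -0.0]
width: 0.0856
grip_force: 0.0
```

Emit:
drive_tool(linear=[[0.01,-0.037,0],[0.02,-0.074,0],[0.03,-0.111,0],[0.041,-0.148,0],[0.052,-0.185,0],[0.063,-0.222,0],[0.073,-0.257,0],[0.073,-0.257,0],[0.073,-0.257,0]], delta_rot=[[0,0,0],[0,0,0],[0,0,0],[0,0,0],[0,0,0],[0,0,0],[0,0,0],[0,0,0],[0,0,0]])

```text
clock: 9.58
eef_pos: [0.6826, 0.0214, 0.1633]
tcp_rot: [0.0, -0.023, 1.0, -0.001]
contact_force: [-0.2, 0.5, 1.0]
width: 0.0853
grip_force: 0.0
```

```bash
python3 - <<'E'
from h import *
t=snap("top","t3");s=snap("side","s3");st()
for a in lids(t,[(.4455,.12),(.433,.033),(.609,.2826)]):print(a)
a=np.hstack([cv2.resize(s[90:290,100:320],(440,400),interpolation=cv2.INTER_CUBIC),cv2.resize(t[80:340,110:350],(360,390),interpolation=cv2.INTER_CUBIC)[:390] if 0 else cv2.resize(t[80:340,110:350],(360,400))])
cv2.imwrite("pics/v3.png",a)
E
```

```text
t 9.68 tcp [0.682  0.0266 0.1631] yawY 93.0 zax [-0.     0.001 -1.   ] F [0.1 0.1 0.1] w 0.0854 g 0.0
([0.4454, 0.1195], [0.4449, 0.1137], 22.0)
([0.4333, 0.0328], [0.4333, 0.0328], 22.0)
([0.6066, 0.2773], [0.6066, 0.2791], 16.5)
```

View pics/v3.png

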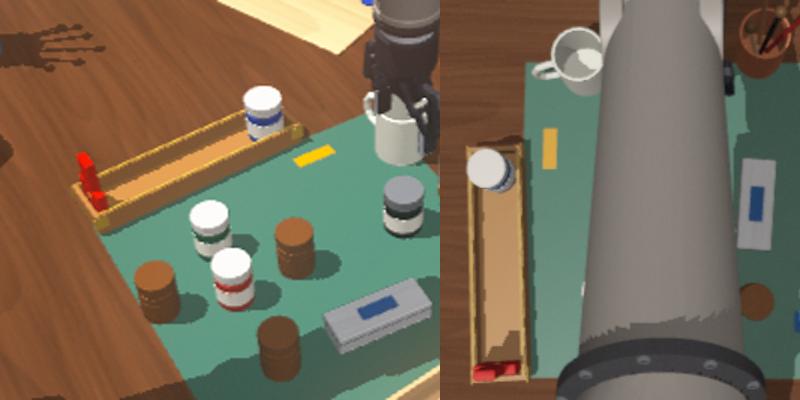

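The blue jar stands upright at the channel's far end, at (263,115) left and (490,170) right. jar2 hasn't moved.

Emit:
drive_tool(linear=[[0,-0.001,-0.035],[0,-0.001,-0.07],[0,-0.001,-0.1],[0,-0.001,-0.12],[0,-0.001,-0.129],[0,-0.001,-0.129]], delta_rot=[[0,0,0],[0,0,0],[0,0,0],[0,0,0],[0,0,0],[0,0,0]])

```text
clock: 10.18
eef_pos: [0.6803, 0.0267, 0.0319]
tcp_rot: [-0.002, -0.027, 1.0, 0.0]
contact_force: [-1.3, 0.4, 1.0]
width: 0.0853
grip_force: 0.0
```

Emit:
drive_tool(linear=[[0,0,0],[0,0,0],[0,0,0],[0,0,0],[0,0,0]], delta_rot=[[0,0,0],[0,0,0],[0,0,0],[0,0,0],[0,0,0]], claw=0)

```text
clock: 10.6
eef_pos: [0.6839, 0.0251, 0.0367]
tcp_rot: [0.002, -0.026, 1.0, 0.0]
contact_force: [-0.2, 0.9, 7.2]
width: 0.0528
grip_force: 63.2
```

Emit:
drive_tool(linear=[[0,0,0.02],[0,0,0.05],[0,0,0.085],[0,0,0.12],[0,0,0.13],[0,0,0.13]], delta_rot=[[0,0,0],[0,0,0],[0,0,0],[0,0,0],[0,0,0],[0,0,0]])

```text
clock: 11.1
eef_pos: [0.6846, 0.0245, 0.1688]
tcp_rot: [0.004, -0.025, 1.0, 0.0]
contact_force: [-0.4, 0.8, -2.4]
width: 0.0527
grip_force: 63.4
```

Emit:
drive_tool(linear=[[-0.019,0.036,0],[-0.038,0.073,0],[-0.057,0.11,0],[-0.075,0.146,0],[-0.094,0.182,0],[-0.113,0.219,0],[-0.132,0.255,0],[-0.132,0.255,0],[-0.132,0.255,0]], delta_rot=[[0,0,0],[0,0,0],[0,0,0],[0,0,0],[0,0,0],[0,0,0],[0,0,0],[0,0,0],[0,0,0]])

```text
clock: 11.85
eef_pos: [0.5468, 0.283, 0.1622]
tcp_rot: [-0.002, -0.029, 1.0, -0.0]
contact_force: [0.6, -1.1, -0.9]
width: 0.0525
grip_force: 63.7
```

Emit:
drive_tool(linear=[[0,0,-0.03],[0,0,-0.06],[0,0,-0.085],[0,0,-0.1],[0,0,-0.11],[0,0,-0.115],[0,0,-0.118],[0,0,-0.121],[0,0,-0.121],[0,0,-0.121]], delta_rot=[[0,0,0],[0,0,0],[0,0,0],[0,0,0],[0,0,0],[0,0,0],[0,0,0],[0,0,0],[0,0,0],[0,0,0]])

```text
clock: 12.68
eef_pos: [0.5512, 0.2796, 0.0447]
tcp_rot: [0.001, -0.025, 1.0, 0.0]
contact_force: [-0.9, -1.1, 3.5]
width: 0.0527
grip_force: 63.8
```

Emit:
drive_tool(linear=[[0,0,0],[0,0,0],[0,0,0],[0,0,0],[0,0,0.03],[0,0,0.065],[0,0,0.1],[0,0,0.12]], delta_rot=[[0,0,0],[0,0,0],[0,0,0],[0,0,0],[0,0,0],[0,0,0],[0,0,0],[0,0,0]], claw=1)

```text
clock: 13.35
eef_pos: [0.5517, 0.2804, 0.1672]
tcp_rot: [0.002, -0.026, 1.0, 0.001]
contact_force: [-0.3, -0.2, 0.2]
width: 0.0854
grip_force: 0.0
```

```bash
python3 - <<'E'
from h import *
t=snap("top","t4");st()
for a in lids(t,[(.4455,.12),(.433,.033)]):print(a)
E
```

```text
t 13.40 tcp [0.5534 0.2813 0.1704] yawY 92.9 zax [ 0.008  0.005 -1.   ] F [1.3 1.1 1.9] w 0.0851 g 0.0
([0.4442, 0.121], [0.4454, 0.1214], 14.0)
([0.4324, 0.0341], [0.432, 0.0341], 12.9)
```

Emit:
drive_tool(linear=[[-0.021,-0.032,0],[-0.042,-0.064,0],[-0.063,-0.096,0],[-0.084,-0.128,0],[-0.105,-0.1585,0],[-0.105,-0.1585,0],[-0.105,-0.1585,0]], delta_rot=[[0,0,0],[0,0,0],[0,0,0],[0,0,0],[0,0,0],[0,0,0],[0,0,0]], claw=0.85)

```text
clock: 13.98
eef_pos: [0.4442, 0.1194, 0.1633]
tcp_rot: [-0.0, -0.024, 1.0, 0.0]
contact_force: [1.5, 1.0, 0.1]
width: 0.0725
grip_force: 0.0
```

Emit:
drive_tool(linear=[[0,0,-0.035],[0,0,-0.07],[0,0,-0.1],[0,0,-0.12],[0,0,-0.129],[0,0,-0.129]], delta_rot=[[0,0,0],[0,0,0],[0,0,0],[0,0,0],[0,0,0],[0,0,0]])

```text
clock: 14.48
eef_pos: [0.4446, 0.1217, 0.0325]
tcp_rot: [-0.001, -0.026, 1.0, -0.001]
contact_force: [0.0, -0.6, 0.7]
width: 0.0727
grip_force: 0.0
```

Emit:
drive_tool(linear=[[0,0,0],[0,0,0],[0,0,0],[0,0,0],[0,0,0]], delta_rot=[[0,0,0],[0,0,0],[0,0,0],[0,0,0],[0,0,0]], claw=0)

```text
clock: 14.9
eef_pos: [0.4465, 0.1218, 0.0357]
tcp_rot: [0.001, -0.026, 1.0, 0.001]
contact_force: [-0.6, 0.7, 7.7]
width: 0.0484
grip_force: 62.2
```

Emit:
drive_tool(linear=[[0,0,0.02],[0,0,0.05],[0,0,0.085],[0,0,0.12],[0,0,0.13],[0,0,0.13]], delta_rot=[[0,0,0],[0,0,0],[0,0,0],[0,0,0],[0,0,0],[0,0,0]])

```text
clock: 15.4
eef_pos: [0.4472, 0.122, 0.1675]
tcp_rot: [0.003, -0.026, 1.0, 0.002]
contact_force: [0.1, -0.4, -1.9]
width: 0.0482
grip_force: 62.3
```

Emit:
drive_tool(linear=[[0.012,0.037,0],[0.024,0.074,0],[0.036,0.111,0],[0.049,0.148,0],[0.049,0.156,0],[0.049,0.156,0],[0.049,0.156,0]], delta_rot=[[0,0,0],[0,0,0],[0,0,0],[0,0,0],[0,0,0],[0,0,0],[0,0,0]])

```text
clock: 15.98
eef_pos: [0.493, 0.2764, 0.1623]
tcp_rot: [-0.001, -0.026, 1.0, -0.001]
contact_force: [-0.3, 0.1, -1.3]
width: 0.0488
grip_force: 62.5
```

Emit:
drive_tool(linear=[[0,0,-0.03],[0,0,-0.06],[0,0,-0.085],[0,0,-0.1],[0,0,-0.11],[0,0,-0.115],[0,0,-0.118],[0,0,-0.121],[0,0,-0.121],[0,0,-0.121]], delta_rot=[[0,0,0],[0,0,0],[0,0,0],[0,0,0],[0,0,0],[0,0,0],[0,0,0],[0,0,0],[0,0,0],[0,0,0]])

```text
clock: 16.82
eef_pos: [0.4948, 0.2774, 0.0441]
tcp_rot: [0.001, -0.026, 1.0, 0.0]
contact_force: [-0.6, -0.5, -1.4]
width: 0.0485
grip_force: 62.4
```

Emit:
drive_tool(linear=[[0,0,0],[0,0,0],[0,0,0],[0,0,0],[0,0,0.03],[0,0,0.065],[0,0,0.1],[0,0,0.12]], delta_rot=[[0,0,0],[0,0,0],[0,0,0],[0,0,0],[0,0,0],[0,0,0],[0,0,0],[0,0,0]], claw=1)

```text
clock: 17.48
eef_pos: [0.4955, 0.2778, 0.167]
tcp_rot: [0.002, -0.025, 1.0, 0.001]
contact_force: [1.1, -0.3, 0.2]
width: 0.0859
grip_force: 0.0
```

```bash
python3 - <<'E'
from h import *
t=snap("top","t5");s=snap("side","s5");st()
for a in lids(t,[(.433,.033)]):print(a)
E
```

```text
t 17.58 tcp [0.4966 0.2786 0.1676] yawY 92.9 zax [ 0.006  0.005 -1.   ] F [0.1 1.  0.3] w 0.0853 g 0.0
([0.4322, 0.0339], [0.4321, 0.0341], 12.8)
```

Emit:
drive_tool(linear=[[-0.009,-0.036,0],[-0.018,-0.072,0],[-0.027,-0.108,0],[-0.036,-0.144,0],[-0.045,-0.18,0],[-0.054,-0.216,0],[-0.0615,-0.243,0],[-0.0615,-0.243,0],[-0.0615,-0.243,0]], delta_rot=[[0,0,0],[0,0,0],[0,0,0],[0,0,0],[0,0,0],[0,0,0],[0,0,0],[0,0,0],[0,0,0]])

```text
clock: 18.33
eef_pos: [0.4318, 0.0327, 0.1627]
tcp_rot: [-0.001, -0.024, 1.0, -0.0]
contact_force: [0.1, -0.3, 0.1]
width: 0.0852
grip_force: 0.0
```

Emit:
drive_tool(linear=[[0,0,-0.035],[0,0,-0.07],[0,0,-0.1],[0,0,-0.12],[0,0,-0.129],[0,0,-0.129]], delta_rot=[[0,0,0],[0,0,0],[0,0,0],[0,0,0],[0,0,0],[0,0,0]])

```text
clock: 18.83
eef_pos: [0.4315, 0.035, 0.0324]
tcp_rot: [-0.002, -0.026, 1.0, -0.0]
contact_force: [-0.1, -0.1, -0.3]
width: 0.0855
grip_force: 0.0
```

Emit:
drive_tool(linear=[[0,0,0],[0,0,0],[0,0,0],[0,0,0],[0,0,0]], delta_rot=[[0,0,0],[0,0,0],[0,0,0],[0,0,0],[0,0,0]], claw=0)

```text
clock: 19.25
eef_pos: [0.4338, 0.0346, 0.0358]
tcp_rot: [0.001, -0.026, 1.0, 0.0]
contact_force: [-1.0, -1.0, 5.6]
width: 0.0484
grip_force: 61.1
```

Emit:
drive_tool(linear=[[0,0,0.02],[0,0,0.05],[0,0,0.085],[0,0,0.12],[0,0,0.13],[0,0,0.13]], delta_rot=[[0,0,0],[0,0,0],[0,0,0],[0,0,0],[0,0,0],[0,0,0]])

```text
clock: 19.75
eef_pos: [0.4351, 0.0347, 0.1681]
tcp_rot: [0.004, -0.026, 1.0, 0.001]
contact_force: [1.0, 0.0, -1.7]
width: 0.0487
grip_force: 62.3
```

Emit:
drive_tool(linear=[[0.001,0.037,0],[0.002,0.074,0],[0.003,0.111,0],[0.004,0.148,0],[0.006,0.185,0],[0.008,0.222,0],[0.0085,0.24,0],[0.0085,0.24,0],[0.0085,0.24,0]], delta_rot=[[0,0,0],[0,0,0],[0,0,0],[0,0,0],[0,0,0],[0,0,0],[0,0,0],[0,0,0],[0,0,0]])

```text
clock: 20.5
eef_pos: [0.4402, 0.2748, 0.1632]
tcp_rot: [-0.001, -0.027, 1.0, -0.0]
contact_force: [-0.3, 0.2, -2.2]
width: 0.0487
grip_force: 62.5
```

Emit:
drive_tool(linear=[[0,0,-0.03],[0,0,-0.06],[0,0,-0.085],[0,0,-0.1],[0,0,-0.11],[0,0,-0.115],[0,0,-0.118],[0,0,-0.121],[0,0,-0.121],[0,0,-0.121]], delta_rot=[[0,0,0],[0,0,0],[0,0,0],[0,0,0],[0,0,0],[0,0,0],[0,0,0],[0,0,0],[0,0,0],[0,0,0]])

```text
clock: 21.33
eef_pos: [0.4419, 0.2745, 0.0442]
tcp_rot: [0.001, -0.026, 1.0, 0.001]
contact_force: [-0.1, -0.0, -1.4]
width: 0.0482
grip_force: 62.8
```

Emit:
drive_tool(linear=[[0,0,0],[0,0,0],[0,0,0],[0,0,0],[0,0,0.03],[0,0,0.065],[0,0,0.1],[0,0,0.12]], delta_rot=[[0,0,0],[0,0,0],[0,0,0],[0,0,0],[0,0,0],[0,0,0],[0,0,0],[0,0,0]], claw=1)

```text
clock: 22.0
eef_pos: [0.4424, 0.2749, 0.1668]
tcp_rot: [0.002, -0.025, 1.0, 0.001]
contact_force: [0.6, 1.1, 0.6]
width: 0.0852
grip_force: 0.0
```

```bash
python3 - <<'E'
from h import *
t=snap("top","t6");s=snap("side","s6");st()
cv2.imwrite("pics/v6.png",np.hstack([cv2.resize(s[90:290,80:300],(440,400),interpolation=cv2.INTER_CUBIC),cv2.resize(t[140:340,110:290],(360,400),interpolation=cv2.INTER_CUBIC)]))
E
```

```text
t 22.10 tcp [0.4434 0.2758 0.1672] yawY 92.9 zax [ 0.006  0.005 -1.   ] F [-0.2  0.1 -0.4] w 0.0854 g 0.0
```

View pics/v6.png

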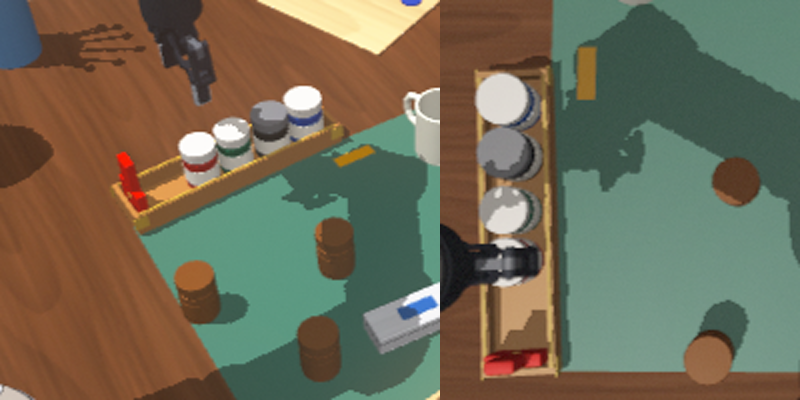

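All four jars stand upright in the channel, with the stop still caught at (520,362). Now to free the stop under control.

Emit:
drive_tool(linear=[[-0.035,-0.002,0],[-0.07,-0.004,0],[-0.1035,-0.006,0],[-0.1035,-0.006,0],[-0.1035,-0.006,-0.03],[-0.1035,-0.006,-0.06],[-0.1035,-0.006,-0.085],[-0.1035,-0.006,-0.096],[-0.1035,-0.006,-0.096]], delta_rot=[[0,0,0],[0,0,0],[0,0,0],[0,0,0],[0,0,0],[0,0,0],[0,0,0],[0,0,0],[0,0,0]])

```text
clock: 22.85
eef_pos: [0.3358, 0.2663, 0.0644]
tcp_rot: [-0.002, -0.026, 1.0, -0.002]
contact_force: [-0.5, -0.1, 0.5]
width: 0.0853
grip_force: 0.0
```

Emit:
drive_tool(linear=[[0,0,0],[0,0,0],[0,0,0],[0,0,0],[0,0,0],[0,0,0]], delta_rot=[[0,0,0],[0,0,0],[0,0,0],[0,0,0],[0,0,0],[0,0,0]], claw=0)

```text
clock: 23.35
eef_pos: [0.3382, 0.2685, 0.0682]
tcp_rot: [0.001, -0.026, 1.0, 0.001]
contact_force: [-0.9, -0.7, 5.7]
width: 0.0293
grip_force: 58.7
```

Emit:
drive_tool(linear=[[0.006,0.0003,0],[0.012,0.0006,0],[0.018,0.0009,0],[0.025,0.0013,0],[0.032,0.0017,0],[0.04,0.0021,0],[0.048,0.0025,0],[0.055,0.0029,0],[0.055,0.0029,0],[0.055,0.0029,0]], delta_rot=[[0,0,0],[0,0,0],[0,0,0],[0,0,0],[0,0,0],[0,0,0],[0,0,0],[0,0,0],[0,0,0],[0,0,0]])

```text
clock: 24.18
eef_pos: [0.3967, 0.2717, 0.0683]
tcp_rot: [0.003, -0.025, 1.0, 0.001]
contact_force: [8.8, -1.0, 3.2]
width: 0.0292
grip_force: 60.8
```

Emit:
drive_tool(linear=[[0,0,0],[0,0,0],[0,0,0],[0,0,0],[0,0,0.03],[0,0,0.065],[0,0,0.1],[0,0,0.12]], delta_rot=[[0,0,0],[0,0,0],[0,0,0],[0,0,0],[0,0,0],[0,0,0],[0,0,0],[0,0,0]], claw=1)

```text
clock: 24.85
eef_pos: [0.3932, 0.2718, 0.1904]
tcp_rot: [0.001, -0.026, 1.0, 0.001]
contact_force: [1.2, 1.3, 0.3]
width: 0.0856
grip_force: 0.0
```

```bash
python3 - <<'E'
from h import *
t=snap("top","t7");s=snap("side","s7");st()
cv2.imwrite("pics/v7.png",np.hstack([cv2.resize(s[90:290,80:300],(440,400),interpolation=cv2.INTER_CUBIC),cv2.resize(t[140:340,110:290],(360,400),interpolation=cv2.INTER_CUBIC)]))
h=cv2.cvtColor(t,cv2.COLOR_BGR2HSV); m=((h[...,1]<40)&(h[...,2]>90)).astype(np.uint8); w=np.zeros_like(m); w[170:255,300:345]=1
l=max(cv2.findContours(m&w,0,1)[0],key=cv2.contourArea); rc=cv2.minAreaRect(l); print(rc, px2w("top",cv2.boxPoints(rc),.03)[:,:2].round(4).tolist(), px2w("top",rc[0],.03))
E
```

```text
t 24.95 tcp [0.3942 0.2727 0.1908] yawY 93.0 zax [ 0.005  0.005 -1.   ] F [ 0.9  0.  -0.3] w 0.0851 g 0.0
((320.3584899902344, 212.04769897460938), (23.79663848876953, 59.7412109375), 3.1798300743103027) [[0.5023, -0.0668], [0.6328, -0.0748], [0.6299, -0.1268], [0.4996, -0.1182]] [[ 0.56570507 -0.09661924  0.03      ]]
```

View pics/v7.png

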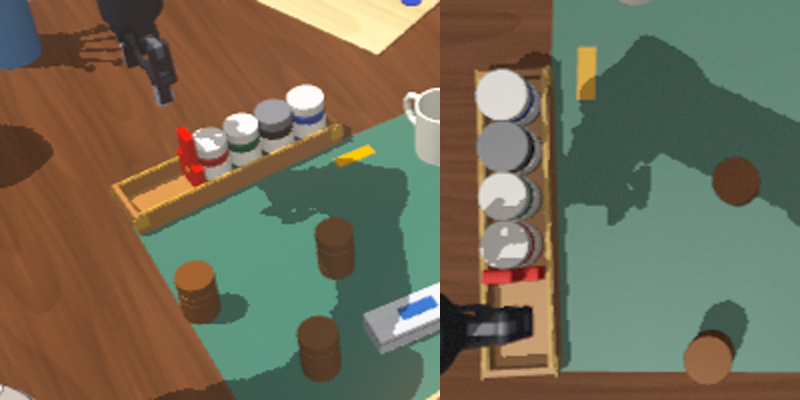

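The row is pressed home: the red stop at (513,275) touches the red jar, and all four jars are upright. The case is next.

Emit:
drive_tool(linear=[[0.017,-0.036,0],[0.034,-0.073,0],[0.051,-0.11,0],[0.069,-0.147,0],[0.086,-0.184,0],[0.104,-0.22,0],[0.121,-0.257,0],[0.138,-0.294,0],[0.156,-0.331,0],[0.173,-0.367,0]], delta_rot=[[0,0,-1],[0,0,-2],[0,0,-3],[0,0,-4],[0,0,-5],[0,0,-6],[0,0,-6.5],[0,0,-6.5],[0,0,-6.5],[0,0,-6.5]])

```text
clock: 25.78
eef_pos: [0.5653, -0.0977, 0.1859]
tcp_rot: [-0.001, 0.031, 1.0, 0.0]
contact_force: [0.3, 0.1, -0.3]
width: 0.0853
grip_force: 0.0
```

Emit:
drive_tool(linear=[[0,0,0],[0,0,-0.035],[0,0,-0.07],[0,0,-0.1],[0,0,-0.13],[0,0,-0.15],[0,0,-0.15]], delta_rot=[[0,0,0],[0,0,0],[0,0,0],[0,0,0],[0,0,0],[0,0,0],[0,0,0]])

```text
clock: 26.37
eef_pos: [0.5612, -0.0948, 0.0321]
tcp_rot: [-0.005, 0.031, 1.0, 0.0]
contact_force: [-0.0, 0.2, -0.2]
width: 0.0856
grip_force: 0.0
```

```bash
python3 - <<'E'
from h import *
s=snap("side","s8");st()
crop(s,250,200,430,400,3,"v8")
h=cv2.cvtColor(s,cv2.COLOR_BGR2HSV)
E
```

```text
t 26.42 tcp [ 0.5628 -0.0953  0.0345] yawY 86.4 zax [-0.007  0.    -1.   ] F [0.  0.3 0.3] w 0.0855 g 0.0
```

View pics/v8.png

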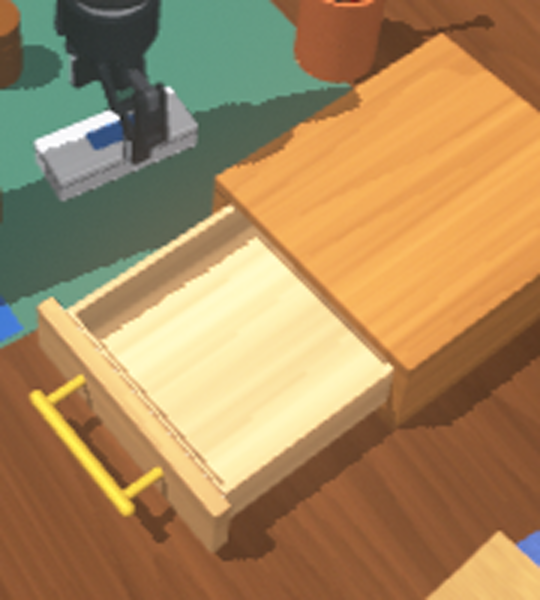

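The open gripper straddles the case at (120,130), and the drawer is still open. Lower, grip, lift.

Emit:
drive_tool(linear=[[0,0,-0.015],[0,0,-0.025],[0,0,-0.03],[0,0,-0.03]], delta_rot=[[0,0,0],[0,0,0],[0,0,0],[0,0,0]])

```text
clock: 26.75
eef_pos: [0.5652, -0.0957, 0.0069]
tcp_rot: [-0.001, 0.031, 1.0, 0.0]
contact_force: [0.1, 0.2, 0.3]
width: 0.0855
grip_force: 0.0
```

Emit:
drive_tool(linear=[[0,0,0],[0,0,0],[0,0,0],[0,0,0],[0,0,0]], delta_rot=[[0,0,0],[0,0,0],[0,0,0],[0,0,0],[0,0,0]], claw=0)

```text
clock: 27.17
eef_pos: [0.5664, -0.0962, 0.0084]
tcp_rot: [0.001, 0.031, 1.0, -0.0]
contact_force: [-0.9, 0.3, 5.1]
width: 0.049
grip_force: 63.3
```

Emit:
drive_tool(linear=[[0,0,0.02],[0,0,0.05],[0,0,0.09],[0,0,0.13],[0,0,0.16],[0,0,0.16]], delta_rot=[[0,0,0],[0,0,0],[0,0,0],[0,0,0],[0,0,0],[0,0,0]])

```text
clock: 27.67
eef_pos: [0.5696, -0.0968, 0.1742]
tcp_rot: [0.006, 0.031, 0.999, 0.0]
contact_force: [1.0, -1.1, -0.7]
width: 0.0487
grip_force: 63.0
```

Emit:
drive_tool(linear=[[-0.005,-0.022,0.01],[-0.01,-0.045,0.01],[-0.016,-0.068,0.01],[-0.021,-0.091,0.01],[-0.026,-0.114,0.01],[-0.032,-0.137,0.01],[-0.037,-0.16,0.01],[-0.042,-0.183,0.01],[-0.048,-0.206,0.01],[-0.053,-0.2276,0.01]], delta_rot=[[0,0,-7],[0,0,-14],[0,0,-21],[0,0,-28],[0,0,-35],[0,0,-42],[0,0,-49],[0,0,-56],[0,0,-63],[0,0,-70]])

```text
clock: 28.5
eef_pos: [0.5116, -0.3245, 0.1767]
tcp_rot: [-0.0, 0.601, 0.799, -0.0]
contact_force: [-0.8, -0.8, -1.3]
width: 0.0485
grip_force: 62.8
```

Emit:
drive_tool(linear=[[0,0,0],[0,0,0],[0,0,0],[0,0,-0.02],[0,0,-0.05],[0,0,-0.06],[0,0,-0.06],[0,0,-0.06]], delta_rot=[[0,0,-6],[0,0,-11.4],[0,0,-11.4],[0,0,-11.4],[0,0,-11.4],[0,0,-11.4],[0,0,-11.4],[0,0,-11.4]])

```text
clock: 29.17
eef_pos: [0.5124, -0.3234, 0.1172]
tcp_rot: [-0.001, 0.675, 0.738, -0.0]
contact_force: [-0.3, -0.4, -1.9]
width: 0.0492
grip_force: 62.8
```

```bash
python3 - <<'E'
from h import *
s=snap("side","s9");t=snap("top","t9");st()
cv2.imwrite("pics/v9.png",np.hstack([cv2.resize(s[200:400,230:430],(400,400),interpolation=cv2.INTER_CUBIC),cv2.resize(t[120:320,340:540],(400,400),interpolation=cv2.INTER_CUBIC)]))
E
```

```text
t 29.27 tcp [ 0.5134 -0.3242  0.1186] yawY 5.1 zax [ 0.002 -0.001 -1.   ] F [ 0.7 -0.4 -1.8] w 0.0488 g 62.8
```

View pics/v9.png

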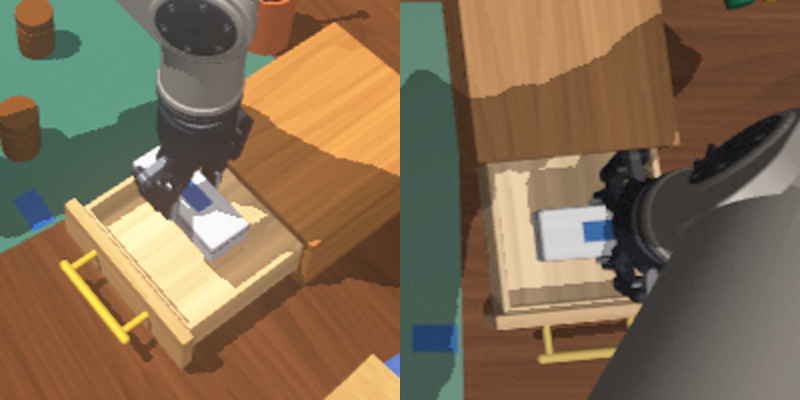

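The case hangs over the open part of the drawer, squared across it, at (580,232) in the right half. Lower it.

Emit:
drive_tool(linear=[[0,0,-0.025],[0,0,-0.05],[0,0,-0.068],[0,0,-0.078],[0,0,-0.082],[0,0,-0.085],[0,0,-0.088],[0,0,-0.088]], delta_rot=[[0,0,0],[0,0,0],[0,0,0],[0,0,0],[0,0,0],[0,0,0],[0,0,0],[0,0,0]])

```text
clock: 29.93
eef_pos: [0.5138, -0.3242, 0.0306]
tcp_rot: [0.001, 0.675, 0.738, 0.0]
contact_force: [-0.3, -0.1, -1.8]
width: 0.0489
grip_force: 62.9
```

Emit:
drive_tool(linear=[[0,0,-0.001],[0,0,-0.001],[0,0,-0.001]], delta_rot=[[0,0,0],[0,0,0],[0,0,0]])

```text
clock: 30.18
eef_pos: [0.5142, -0.3242, 0.0304]
tcp_rot: [0.001, 0.675, 0.738, 0.001]
contact_force: [-1.2, 1.4, 8.6]
width: 0.0488
grip_force: 64.0
```

Emit:
drive_tool(linear=[[0,0,0],[0,0,0],[0,0,0],[0,0,0.02],[0,0,0.05],[0,0,0.09],[0,0,0.13],[0,0,0.13]], delta_rot=[[0,0,0],[0,0,0],[0,0,0],[0,0,0],[0,0,0],[0,0,0],[0,0,0],[0,0,0]], claw=0.8)

```text
clock: 30.85
eef_pos: [0.5158, -0.3269, 0.1658]
tcp_rot: [0.006, 0.676, 0.737, 0.001]
contact_force: [0.8, -1.2, 0.1]
width: 0.0687
grip_force: 0.0
```

Emit:
drive_tool(linear=[[-0.034,-0.003,0],[-0.068,-0.006,0],[-0.102,-0.009,0],[-0.136,-0.012,0],[-0.17,-0.016,0],[-0.17,-0.016,0],[-0.17,-0.016,0],[-0.17,-0.016,0]], delta_rot=[[0,0,0],[0,0,0],[0,0,0],[0,0,0],[0,0,0],[0,0,0],[0,0,0],[0,0,0]], claw=0)

```text
clock: 31.52
eef_pos: [0.3435, -0.3397, 0.1586]
tcp_rot: [0.001, 0.675, 0.738, 0.0]
contact_force: [0.8, -0.1, -0.3]
width: 0.0002
grip_force: 0.0
```

```bash
python3 - <<'E'
from h import *
s=snap("side","s10");t=snap("top","t10");st()
cv2.imwrite("pics/v10.png",np.hstack([cv2.resize(s[200:400,230:430],(400,400),interpolation=cv2.INTER_CUBIC),cv2.resize(t[160:320,360:520],(400,400),interpolation=cv2.INTER_CUBIC)]))
E
```

```text
t 31.62 tcp [ 0.3442 -0.3395  0.1584] yawY 5.1 zax [ 0.001 -0.001 -1.   ] F [-0.4  0.7  0.3] w 0.0001 g 0.0
```

View pics/v10.png

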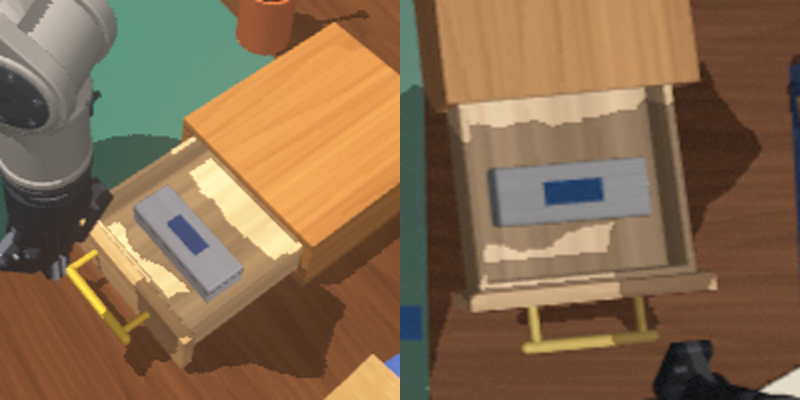

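The case lies flat in the drawer at (570,192), clear of the walls. Now to push the drawer shut by its handle.

Emit:
drive_tool(linear=[[0,0,-0.03],[0,0,-0.06],[0,0,-0.09],[0,0,-0.115],[0,0,-0.125],[0,0,-0.125]], delta_rot=[[0,0,0],[0,0,0],[0,0,0],[0,0,0],[0,0,0],[0,0,0]])

```text
clock: 32.12
eef_pos: [0.3422, -0.3385, 0.0313]
tcp_rot: [-0.002, 0.675, 0.738, -0.0]
contact_force: [0.8, 0.8, 0.5]
width: 0.0001
grip_force: 0.0
```

Emit:
drive_tool(linear=[[0.01,0.001,0],[0.02,0.002,0],[0.03,0.003,0],[0.04,0.0036,0],[0.05,0.0045,0],[0.06,0.0054,0],[0.07,0.0063,0],[0.08,0.0072,0],[0.09,0.0081,0],[0.1,0.009,0]], delta_rot=[[0,0,0],[0,0,0],[0,0,0],[0,0,0],[0,0,0],[0,0,0],[0,0,0],[0,0,0],[0,0,0],[0,0,0]])

```text
clock: 32.95
eef_pos: [0.4436, -0.3303, 0.0332]
tcp_rot: [-0.0, 0.675, 0.738, 0.0]
contact_force: [-2.3, -0.1, 0.4]
width: -0.0001
grip_force: 0.8
```

Emit:
drive_tool(linear=[[0.01,0.001,0],[0.02,0.002,0],[0.03,0.003,0],[0.04,0.0036,0],[0.05,0.0045,0],[0.056,0.005,0],[0.062,0.0055,0],[0.065,0.0058,0]], delta_rot=[[0,0,0],[0,0,0],[0,0,0],[0,0,0],[0,0,0],[0,0,0],[0,0,0],[0,0,0]])

```text
clock: 33.62
eef_pos: [0.5087, -0.3245, 0.0332]
tcp_rot: [0.0, 0.675, 0.738, 0.0]
contact_force: [-0.8, 1.4, 0.4]
width: -0.0004
grip_force: 0.5
```

Push on slowly until the force shows it is shut.

Emit:
drive_tool(linear=[[0.003,0.0003,0],[0.006,0.0005,0],[0.009,0.0008,0],[0.012,0.001,0]], delta_rot=[[0,0,0],[0,0,0],[0,0,0],[0,0,0]])

```text
clock: 33.95
eef_pos: [0.5195, -0.3237, 0.0332]
tcp_rot: [-0.0, 0.676, 0.737, -0.0]
contact_force: [-1.3, 0.3, -0.4]
width: -0.0001
grip_force: 0.6
```

Emit:
drive_tool(linear=[[0.002,0.0002,0],[0.004,0.0004,0],[0.006,0.0005,0]], delta_rot=[[0,0,0],[0,0,0],[0,0,0]])

```text
clock: 34.2
eef_pos: [0.5258, -0.3232, 0.0333]
tcp_rot: [-0.0, 0.675, 0.737, 0.0]
contact_force: [-1.6, 0.7, -0.4]
width: 0.0001
grip_force: 0.6
```

Emit:
drive_tool(linear=[[0.002,0.0002,0],[0.004,0.0004,0],[0.006,0.0005,0]], delta_rot=[[0,0,0],[0,0,0],[0,0,0]])

```text
clock: 34.45
eef_pos: [0.5263, -0.3232, 0.033]
tcp_rot: [-0.004, 0.676, 0.737, -0.002]
contact_force: [-19.0, 2.6, 14.0]
width: 0.0001
grip_force: 9.6
```

```bash
python3 - <<'E'
from h import *
s=snap("side","s11");t=snap("top","t11");st()
cv2.imwrite("pics/v11.png",np.hstack([cv2.resize(s[200:400,230:430],(400,400),interpolation=cv2.INTER_CUBIC),cv2.resize(t[160:320,360:520],(400,400),interpolation=cv2.INTER_CUBIC)]))
E
```

```text
t 34.55 tcp [ 0.5262 -0.3233  0.033 ] yawY 4.9 zax [-0.008  0.002 -1.   ] F [-15.    1.9   9.9] w -0.0001 g 7.4
```

View pics/v11.png

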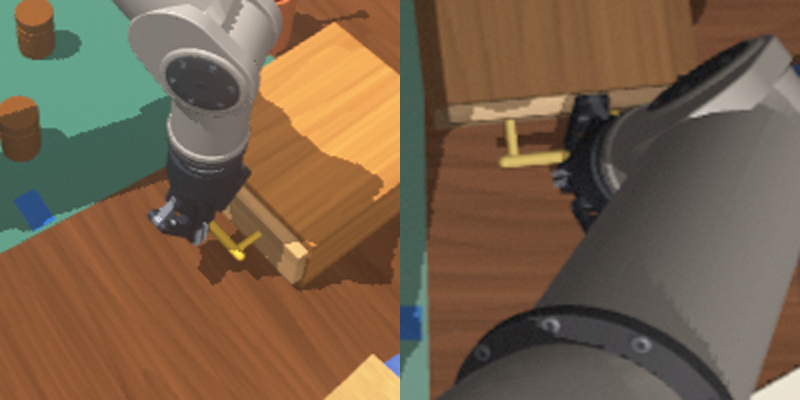

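Emit:
drive_tool(linear=[[-0.01,-0.001,0],[-0.03,-0.003,0],[-0.05,-0.005,0],[-0.05,-0.005,0.04],[-0.07,0.02,0.08],[-0.07,0.05,0.12],[-0.07,0.09,0.15],[-0.07,0.13,0.15],[-0.07,0.17,0.15],[-0.07,0.2,0.15]], delta_rot=[[0,0,0],[0,0,0],[0,0,0],[0,0,0],[0,0,0],[0,0,0],[0,0,0],[0,0,0],[0,0,0],[0,0,0]])

```text
clock: 35.38
eef_pos: [0.4628, -0.1271, 0.1847]
tcp_rot: [0.002, 0.676, 0.737, 0.002]
contact_force: [1.0, 0.2, 0.8]
width: -0.0
grip_force: 0.0
```

```bash
python3 - <<'E'
from h import *
s=snap("side","s12");t=snap("top","t12");st()
cv2.imwrite("pics/v12.png",np.hstack([cv2.resize(s[200:400,230:430],(400,400),interpolation=cv2.INTER_CUBIC),cv2.resize(t[80:340,110:510],(400,260),interpolation=cv2.INTER_CUBIC) if 0 else cv2.resize(t[160:320,360:520],(400,400),interpolation=cv2.INTER_CUBIC)]))
h=cv2.cvtColor(t,cv2.COLOR_BGR2HSV)
E
```

```text
t 35.48 tcp [ 0.4632 -0.1203  0.1833] yawY 5.7 zax [ 0.001  0.004 -1.   ] F [ 0.4 -0.8  0.4] w -0.0001 g 0.0
```

View pics/v12.png

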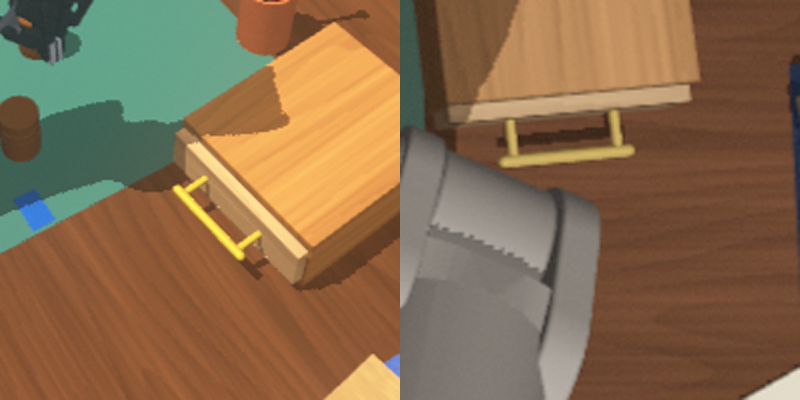

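The drawer is fully shut: the panel is flush and the handle at (567,156) moved about 159 mm against the measured 155 mm opening. One last look at the caddy before handing in.

```bash
python3 - <<'E'
from h import *
s=snap("side","s13");t=snap("top","t13");st()
cv2.imwrite("pics/v13.png",np.hstack([cv2.resize(s[60:360,60:400],(453,400),interpolation=cv2.INTER_CUBIC),cv2.resize(t[100:340,110:310],(333,400),interpolation=cv2.INTER_CUBIC)]))
E
```

```text
t 35.58 tcp [ 0.4625 -0.1268  0.1835] yawY 5.3 zax [ 0.002  0.001 -1.   ] F [ 1.6 -0.7 -0.1] w 0.0004 g 0.0
```

View pics/v13.png

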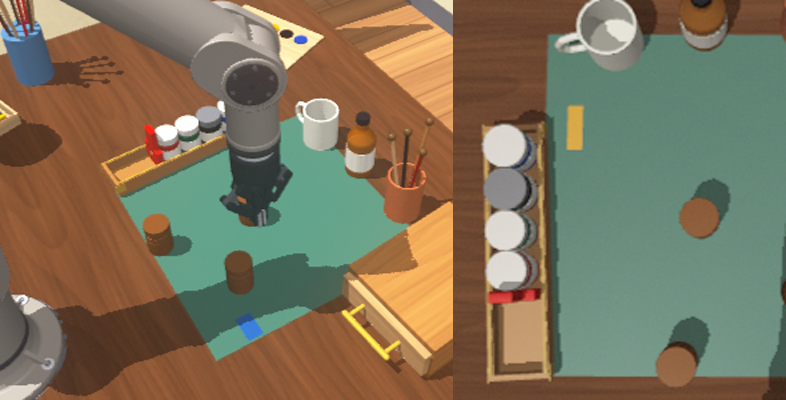

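All four jars stand upright with the stop at (513,296) pressing on them. Bystanders and look-alikes are untouched, the drawer is shut and the arm is clear.

```bash
python3 -c "
from rig import r
print(r.hand_in())"
```

```text
the job is handed in; nothing more can be done
None
```

I handed in the job at about 36 s of the 210 s: the blue, black, green and red jars stand upright in the caddy with the freed stop pressing on them (no ochre jar was present), the case is flat in the fully shut drawer, and the brush pot, bottle, mug and brown look-alikes are untouched; the hand-in gave no verdict back.

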